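# Park the sheet clamp half open

## Robot

A 6-joint arm with a two-finger parallel gripper is mounted at the origin on the work surface. World frame = base frame: x ahead of the robot, y to its left, z up, the work surface at z = 0. Lengths are in m, angles in degrees, forces in N, time in s.
With the tool pointing down it reaches from about 0.3 to 0.75 m from the base axis. Payload 8.5 kg.
Tool frame: the origin (TCP) lies between the finger pads; the fingertips stand env.finger_overhang ahead of it and the grasp point (between the pads) lies 2 mm behind it (env.finger_overhang is the distance from the TCP to the fingertips, in m); z points along the fingers, y is the line along which they close (so a half turn about z gives the same grasp; the last joint's range is limited). The gripper opens to 85 mm and grips with 20 to 120 N. Pads are 22 mm wide; open, the fingers measure 114 mm over their backs; the gripper's body (76 mm by 85 mm) begins 54 mm behind the grasp point. The pads swing forward as they close: fully open they stand 13 mm farther back than shut.
Start: joints at [57.049, 21.807, 74.336, -0, 83.858, -12.336], TCP at [0.194, 0.515, 0.248] pointing down, gripper open.
Joint ranges: [-178.18, 178.18], [-50.72, 133.34], [12.68, 142.11], [-81.47, 261.47], [9.98, 163.14], [-165.26, 165.26]. Speed limits (degrees/s): [136.94, 136.94, 180, 180, 180, 180].

## Interface

Orientations are given as a 3x3 rotation matrix whose columns are the frame's x, y, z axes.
In Python, from rig import env gives the robot as it stands. The module is installed in compiled form; this text tells all that it offers.
- The arm moves only by the tool jog_arm, never from a script. Its arguments are lists of equal length, an entry for each row: "hand": the finger opening in m, from 0 to 0.0854; "travel": the shift along the world's x, y, z in m, a list of three; "yaw": the turn about the world's z in rad. A call has exactly 5 rows; each row shifts and turns the commanded pose from where the row before left it; what a row does not reach is not made up. A row lasts 1/8 s, in which the tool goes at most 62.5 mm and 10.7 degrees, less where a joint would pass 70% of its speed; a pose out of reach is approached as far as the arm can. A call is refused whole if a number of a shift passes 0.0625 or a number of a turn 0.188, either way. A call with a gripper value outside its range is refused whole. The fingers move at their own pace and stop on an object; "grip_force" is the grip in N (left out, the last holds). Time passes only in rows, so rows that do not move let the fingers close, or fill a call up. It gives the time, the measured TCP pose, the force, the opening and the grip force at its end, in the units of the state.
- env.observe(): the state, without advancing time (a new reading comes with each control period).
- env.get_image(name): name is "side" or "top" or "wrist"; returns the picture (384x512x3 uint8, red, green, blue); there is no depth.
- env.calibration(name): a dict with "fx", "fy", "cx", "cy" (pixels), "position" and "rotation" of the camera in the world; the wrist camera has in their place "hand_eye" (4x4, takes a point from camera to tool coordinates, whose origin is the TCP and whose axes are the flange's). Camera axes: x right, y down, z forward; pixel columns grow to the right and rows downward; lengths in m; the calibration is good to about 2 mm. The wrist camera is an equidistant fisheye: a pixel r from the principal point sees the ray r / f radians off the axis. A picture is of the moment at which its call begins: read the wrist's pose just before it. calibration takes no time and is no camera call.
- env.close_job(): hands the job in; it is judged then, once.
The state is a dict: "time_s": time; "q": joint angles; "qvel": joint speeds; "joint_efforts": joint torques, N m; "position": TCP position; "tool_rot": TCP orientation; "ft_force": force on the tool from outside, world axes, zero at the start; "wrist_torque": the same for the moment, N m; "grip_width": finger opening in m; "gripper_force": force on a finger pad.
Only numpy, scipy, OpenCV 4.12 (cv2) and the standard library are available. Lean on these libraries where they do the work, as an engineer would, in place of code of your own. Each camera call takes 0.05 s, during which the arm holds its last target. There are 200 camera calls.

## Task

Two sprung slide clamps hold the sheet on the drawing board. Open the one with the orange thumb tab for the next sheet: with the fingertips push its tab back away from the sheet, well past the point where the pin clicks, then let go so that the slide springs back and stays caught on its stop pin, half open. Only push, without pinching or ramming it; leave the blue clamp shut and do not shift or lift anything else on the board.

Things in the scene. Friction and masses are not known exactly. Their poses are not given: they have to be found in the camera images.
- orange_clamp: sprung slide clamp with the orange tab, fixed to the board, 140 mm long. Origin: its centre line, on the board's top (12 mm above the table). +x: level, the way the slide is pushed (away from the sheet). In mm, slide shut: rails x -40 to 95, y +-30, top z 17; sliding tongue x -75 to 40, 42 wide, top z 13, its rubber-padded nose (50 wide) on the sheet; tab x -30 to -20, y +-25, z 13 to 51
- orange_slide (a joint): travel of the orange slide, m: 0 shut, 0.045 hard stop, rubber buffer (2.5 N per mm more) from 0.038. Spring 3.6 N at 0 to 9 N at 0.045; add up to 2 N as the tooth passes the pin, and damping 20 N per m/s. The pin drops at about 0.023: let go beyond that, the slide returns and stays caught at about 0.022; let go earlier, it returns to 0. Once caught it stays
- orange_tab (a point): point on the pushing face of the orange tab (the face towards the sheet), mid width, 36 mm above the board's top, 15 mm below the tab's top and 23 mm above the steel tongue; moves with the slide
- orange_stop (a point): top of the 13 mm brass head of the orange clamp's stop pin, 39 mm above the board's top, on the fixed bridge (x 30 to 50 mm of the clamp, 30 mm high); rides up about 5 mm and drops again as the slide is pushed by
- blue_clamp: the same kind of clamp with a blue tab, to be left shut; axes and sizes as for the orange one; the two may stand either way round, about 170 to 250 mm apart
- blue_slide (a joint): travel of the blue slide in m: 0 = shut, where it must stay
- board: dark drawing board fixed on the table, 420 mm along its x (from -180 to 240 of its origin), 560 along y, 12 thick, with a white sheet on it (flat, part of the board); origin on its underside
- eraser: loose white eraser in a green sleeve, 45 x 22 x 12 mm, on the board between the clamps; origin at the centre of its underside
- ink_jar: loose brown glass ink jar with black lid, 48 mm across, 50 tall, on the board near its right-hand (-y) end; origin at the centre of its underside
- pen_cup: loose red pen cup, 72 mm across, 90 tall, pens in it up to 150 mm, on the board near its left-hand (+y) end; origin at the centre of its underside
- tape_roll: loose roll of paper tape lying flat, 72 mm across, 19 tall, on the board's near right corner; origin at the centre of its underside

How it is judged (in metres and radians):
On the way, in this order (a step that is already met when the one before it is completed fails the run):
1. the orange slide is pushed back past its stop pin (beyond 26 mm) (value of joint orange_slide above 0.026 m), for 0.02 s.
2. it is let go, and has come back to rest on the pin, half open (value of joint orange_slide between 0.019 and 0.025 m and contact force between the fingers and orange_clamp below 0.1 N), for 0.2 s.
At the end, for the whole second after the job is handed in: the orange slide rests, let go, on its stop pin at 22 mm (19 to 25 mm); the blue slide is shut (within 3 mm); eraser, ink jar, pen cup and tape roll stand upright within 20 mm of where they were (value of joint orange_slide between 0.019 and 0.025 m and velocity of joint orange_slide between -0.01 and 0.01 m/s and value of joint blue_slide below 0.003 m and distance of each of eraser, ink_jar, pen_cup, tape_roll from where it was at the start of the episode below 0.02 m and angle between each of eraser, ink_jar, pen_cup, tape_roll's own z axis and vertical below 0.1 rad); the robot touches nothing.
It fails at once if the blue slide is pushed open by more than 5 mm (value of joint blue_slide above 0.005 m).
It fails at once if the orange clamp is pinched or rammed (more than 40 N from the fingers) (contact force between the fingers and orange_clamp above 40 N).
It fails at once if a thing on the board is shifted by more than 25 mm or lifted (distance of any of eraser, ink_jar, pen_cup, tape_roll from where it was at the start of the episode above 0.025 m or height (world z) of any of eraser, ink_jar, pen_cup, tape_roll above 0.027 m).
It also fails if it takes over 32 s, if anything falls off the work surface, if the arm or the gripper's body presses on something with over 40 N, if the wrist force passes 120 N, or if a joint passes its speed limit or range.

## Working session

There is one attempt and no reset: what is moved stays moved. The work goes in short steps, Python scripts to look and compute and a tool call to move; the robot and the scene stay as the last step left them, time stands still between calls to the robot, and variables do not carry over. Pictures are saved under pics/ and viewed, at most 10 in all, crops included, and the job is handed in when it is done.

Besides the shell and the picture viewer there is one more tool, called after "Emit:" as name(argument=value, ...) on one line, values as JSON. jog_arm: Moves the arm, as the interface text tells. Its arguments: {"type":"object","properties":{"hand":{"type":"array"},"travel":{"type":"array"},"yaw":{"type":"array"},"grip_force":{"type":"number"}},"required":["hand","travel","yaw"]}

```bash
mkdir -p pics; python3 - <<'E'
from rig import env
import cv2
for n in("top","side"):
    im=env.get_image(n); cv2.imwrite(f"pics/{n}0.png",im[:,:,::-1]); c=env.calibration(n); print(n,c)
s=env.observe(); print(s["time_s"],s["position"],s["tool_rot"],env.finger_overhang,s["ft_force"])
E
```

```text
top {'fx': 444.03186783505976, 'fy': 444.03186783505976, 'cx': 253.48058766842402, 'cy': 193.33156288380184, 'position': array([0.39448099, 0.03135582, 1.12217071]), 'rotation': array([[ 0.01481998, -0.99873321,  0.0480868 ],
       [-0.99988761, -0.01469378,  0.0029769 ],
       [-0.00226656, -0.04812551, -0.99883872]])}
side {'fx': 477.25774952215363, 'fy': 477.25774952215363, 'cx': 254.7640798691739, 'cy': 182.36964607754595, 'position': array([ 0.25076611, -0.7701722 ,  0.58793145]), 'rotation': array([[ 0.96880839, -0.1240815 ,  0.21450893],
       [-0.24758765, -0.52139933,  0.81660461],
       [ 0.01051929, -0.84424316, -0.53585709]])}
0.1 [0.19352673 0.51456542 0.2477693 ] [[-9.35959857e-01  3.52106033e-01 -6.98729801e-04]
 [ 3.52106633e-01  9.35959210e-01 -1.12956591e-03]
 [ 2.56255620e-04 -1.30325575e-03 -9.99999118e-01]] 0.017 [ 0.43871513 -0.14328468 -0.1171637 ]
```

View pics/top0.png

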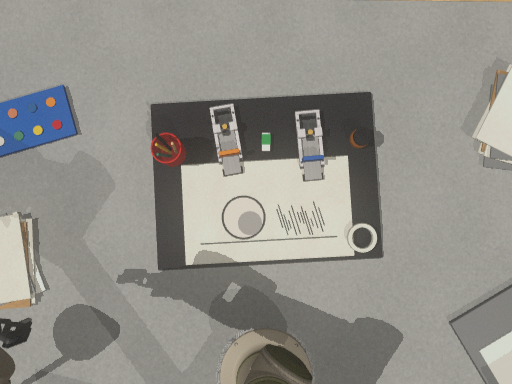

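View pics/side0.png

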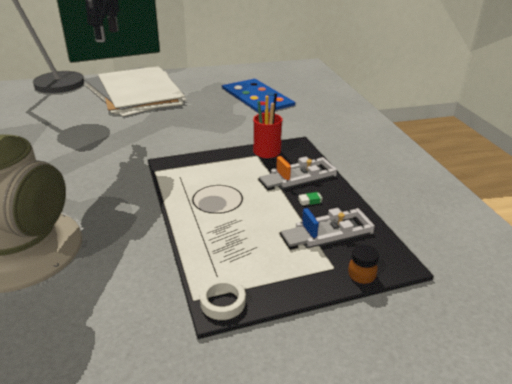

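The top view shows the orange clamp on the left, with its tab at about (229,153) and pin at (225,127). The blue clamp is on the right with its tab at (313,157), and the pen cup is at (167,148). Both tabs get pushed towards the top of the picture, about +x.

```bash
cat > h.py <<'E'
import numpy as np,cv2
from rig import env
def ray(n,p):
    c=env.calibration(n); d=np.array([(p[0]-c["cx"])/c["fx"],(p[1]-c["cy"])/c["fy"],1.])
    return np.array(c["position"]),np.array(c["rotation"])@d
def plane(n,p,z):
    o,d=ray(n,p); return o+d*(z-o[2])/d[2]
def tri(a,b):
    (o1,d1),(o2,d2)=ray(*a),ray(*b)
    t=np.linalg.lstsq(np.c_[d1,-d2],o2-o1,rcond=None)[0]
    p,q=o1+t[0]*d1,o2+t[1]*d2; return (p+q)/2,np.linalg.norm(p-q)
E
python3 - <<'E'
from h import *
def blobs(n,box):
    im=cv2.imread(f"pics/{n}0.png"); h=cv2.cvtColor(im,cv2.COLOR_BGR2HSV)
    m=cv2.inRange(h,(5,140,110),(22,255,255)); k=np.zeros_like(m); x0,y0,x1,y1=box; k[y0:y1,x0:x1]=1
    cs,_=cv2.findContours(m*k,cv2.RETR_EXTERNAL,cv2.CHAIN_APPROX_NONE)
    for c in cs:
        if len(c)>4: print(n,len(c),c.reshape(-1,2).mean(0),cv2.minAreaRect(c),cv2.boundingRect(c))
    return im
t=blobs("top",(205,95,250,180)); s=blobs("side",(255,145,345,195))
a=cv2.resize(t[95:185,190:260],None,fx=6,fy=6,interpolation=cv2.INTER_CUBIC)
b=cv2.resize(s[145:195,255:345],None,fx=4,fy=4,interpolation=cv2.INTER_CUBIC)
c=np.zeros((540,780,3),np.uint8); c[:,:420]=a; c[:200,420:780]=b; cv2.imwrite("pics/crop.png",c)
E
```

```text
top 44 [228.5        151.95454545] ((228.49998474121094, 152.0), (4.438772678375244, 19.72787857055664), 80.53767395019531) (219, 149, 20, 7)
side 11 [308.90909091 161.72727273] ((309.25, 161.75001525878906), (2.8284268379211426, 4.949747562408447), 45.0) (307, 159, 4, 6)
side 52 [283.13461538 167.46153846] ((283.5, 167.5), (23.0, 13.0), 90.0) (277, 156, 14, 24)
```

View pics/crop.png

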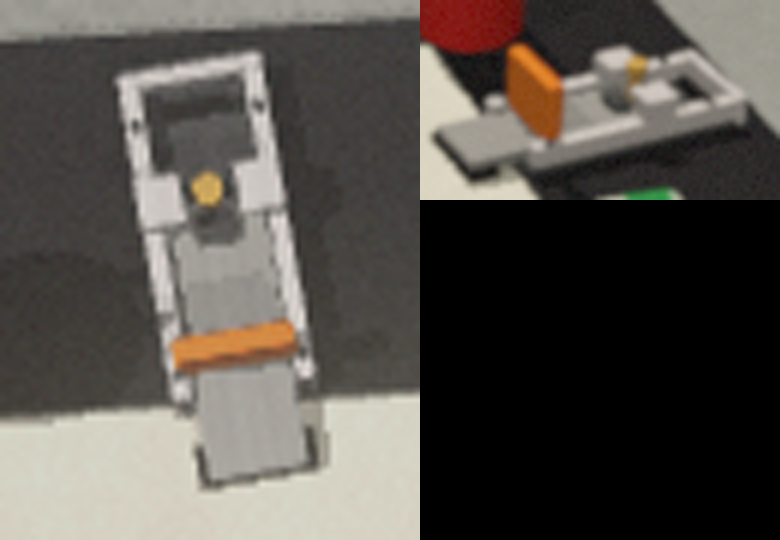

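```bash
python3 - <<'E'
from h import *
P=lambda x,y,z: plane("top",(190+(x+.5)/6-.5,95+(y+.5)/6-.5),z)
tl,tr=P(173,346,.063),P(296,324,.063); tab=P(234,342,.063); pin=P(208,188,.051)
fl,fr=P(118,75,.029),P(262,52,.029); nl,nr=P(180,405,.029),P(312,378,.029)
ang=lambda v: np.degrees(np.arctan2(v[1],v[0]))
print("tab",tab,"pin",pin,"dist",np.linalg.norm((pin-tab)[:2]),"w",np.linalg.norm(tl-tr))
print("ang",ang(pin-tab),ang(fl-nl),ang(fr-nr),ang(tl-tr)-90,ang(fl-fr)-90)
print("rail centre near",(nl+nr)/2,"far",(fl+fr)/2, ang((fl+fr)-(nl+nr)))
print("pin tri",tri(("top",(224.2,125.8)),("side",(309.2,161.7))))
print("cup",plane("top",(167,148),.1))
E
```

```text
tab [0.5448651  0.09572829 0.063     ] pin [0.60921944 0.10810274 0.051     ] dist 0.06553325541120185 w 0.049961542508977955
ang 10.884340636093421 11.64707199716539 9.598028387301405 11.033200791953135 9.992566899820119
rail centre near [0.52924075 0.0924817  0.029     ] far [0.66560297 0.11807894 0.029     ] 10.631554530855956
pin tri (array([0.60945315, 0.10860189, 0.04817502]), np.float64(0.0012626589905957808))
cup [0.54589213 0.2363254  0.1       ]
```

Emit:
jog_arm(hand=[0,0,0,0,0], travel=[[0.03,-0.043,0],[0.03,-0.043,0],[0.03,-0.043,0],[0.03,-0.043,0],[0.03,-0.043,0]], yaw=[0.11,0.11,0.11,0.11,0.11])

```text
time_s: 0.72
position: [0.3442, 0.2982, 0.2482]
tool_rot: [[-0.981, -0.193, -0.0], [-0.193, 0.981, -0.0], [0.0, -0.0, -1.0]]
ft_force: [1.6, 1.1, -0.0]
grip_width: -0.0
gripper_force: 0.0
```

Emit:
jog_arm(hand=[0,0,0,0,0], travel=[[0.03,-0.043,0],[0.03,-0.043,0],[0.03,-0.043,0],[0.03,-0.043,0],[0.03,-0.04,0]], yaw=[0,0,0,0,0])

```text
time_s: 1.35
position: [0.4943, 0.0861, 0.2481]
tool_rot: [[-0.982, -0.189, -0.001], [-0.189, 0.982, 0.0], [0.0, 0.0, -1.0]]
ft_force: [1.1, 1.1, 0.2]
grip_width: 0.0
gripper_force: 0.0
```

Emit:
jog_arm(hand=[0,0,0,0,0], travel=[[0,0,-0.04],[0,0,-0.04],[0,0,-0.04],[0,0,-0.03],[0,0,-0.01]], yaw=[0,0,0,0,0])

```text
time_s: 1.98
position: [0.4929, 0.0878, 0.0868]
tool_rot: [[-0.982, -0.189, -0.003], [-0.189, 0.982, 0.0], [0.003, 0.001, -1.0]]
ft_force: [0.6, -0.4, -0.3]
grip_width: -0.0001
gripper_force: 0.0
```

```bash
python3 - <<'E'
from h import *
s=env.observe(); print(s["position"],s["time_s"])
a=env.get_image("side")[:,:,::-1]; b=env.get_image("wrist")[:,:,::-1]
a=cv2.resize(a[90:210,210:360],None,fx=2.66,fy=2.66,interpolation=cv2.INTER_CUBIC)
b=cv2.resize(b,(400,300))
c=np.zeros((320,800,3),np.uint8); c[:a.shape[0],:a.shape[1]]=a[:320,:400]; c[:300,400:]=b
cv2.imwrite("pics/near.png",c)
E
```

```text
[0.49288965 0.08776818 0.08680686] 1.975
```

View pics/near.png

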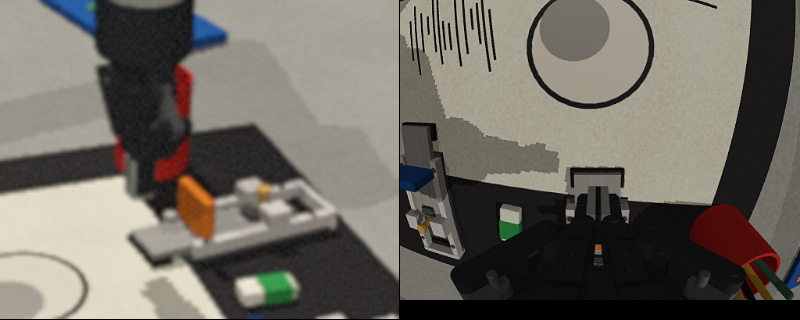

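The side view shows the closed fingertips standing about 30 mm clear of the tab on the sheet side. The wrist view shows them centred over the tongue. Descending and approaching.

Emit:
jog_arm(hand=[0,0,0,0,0], travel=[[0,-0.002,-0.015],[0,0,-0.013],[0.01,0.002,0],[0.01,0.002,0],[0,0,0]], yaw=[0,0,0,0,0])

```text
time_s: 2.7
position: [0.5148, 0.0899, 0.0608]
tool_rot: [[-0.982, -0.189, 0.002], [-0.189, 0.982, -0.0], [-0.002, -0.0, -1.0]]
ft_force: [-0.0, -0.3, -0.5]
grip_width: 0.0004
gripper_force: 0.0
```

Emit:
jog_arm(hand=[0,0,0,0,0], travel=[[0.005,0.001,0],[0.005,0.001,0],[0.005,0.001,0],[0.005,0.001,0],[0,0,0]], yaw=[0,0,0,0,0])

```text
time_s: 3.32
position: [0.5333, 0.0937, 0.0602]
tool_rot: [[-0.982, -0.189, -0.002], [-0.189, 0.982, -0.0], [0.002, 0.0, -1.0]]
ft_force: [-3.6, -2.6, 3.6]
grip_width: -0.0001
gripper_force: 1.9
```

Emit:
jog_arm(hand=[0,0,0,0,0], travel=[[0.005,0.001,0],[0.005,0.001,0],[0.005,0.001,0],[0,0,0],[0,0,0]], yaw=[0,0,0,0,0])

```text
time_s: 3.95
position: [0.5481, 0.0966, 0.0602]
tool_rot: [[-0.982, -0.189, -0.002], [-0.189, 0.982, -0.0], [0.002, -0.0, -1.0]]
ft_force: [-5.0, -2.8, 1.9]
grip_width: -0.0002
gripper_force: 2.5
```

```bash
python3 - <<'E'
from h import *
s=env.observe(); print(s["position"],s["ft_force"],s["wrist_torque"])
a=env.get_image("side")[:,:,::-1]
a=cv2.resize(a[110:210,240:360],None,fx=5,fy=5,interpolation=cv2.INTER_CUBIC)
cv2.imwrite("pics/push1.png",a)
E
```

```text
[0.54814408 0.0965618  0.06024109] [-5.01424642 -2.82156103  1.93435778] [-0.41656565  0.69383646 -0.0893176 ]
```

View pics/push1.png

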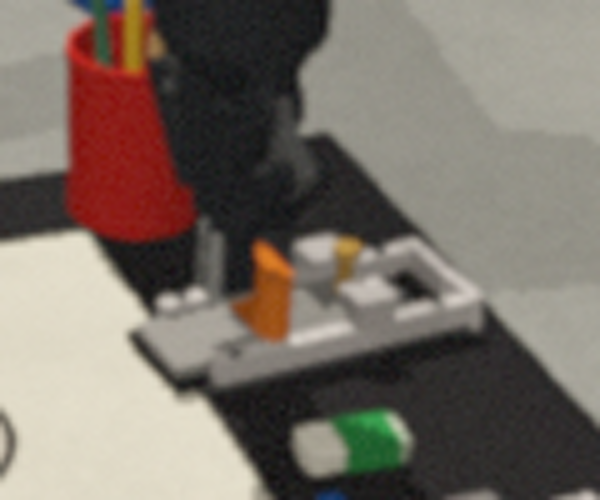

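The side view shows the fingers against the tab, which has moved back towards the bridge. The gripper is clear of the pen cup. The force of about 5.5 N fits roughly 16 mm of travel, so I'm pushing on past the pin.

Emit:
jog_arm(hand=[0,0,0,0,0], travel=[[0.005,0.001,0],[0.005,0.001,0],[0.005,0.001,0],[0.001,0,0],[0,0,0]], yaw=[0,0,0,0,0])

```text
time_s: 4.62
position: [0.5637, 0.0995, 0.0602]
tool_rot: [[-0.982, -0.189, -0.003], [-0.189, 0.982, -0.001], [0.003, -0.0, -1.0]]
ft_force: [-7.1, -3.3, 4.1]
grip_width: -0.0002
gripper_force: 3.7
```

```bash
cat > tab.py <<'E'
from h import *
a=env.get_image("side"); z=cv2.imread("pics/side0.png")[:,:,::-1]
def right_bottom(im):  # near lower corner region of the tab
    m=cv2.inRange(cv2.cvtColor(np.ascontiguousarray(im),cv2.COLOR_RGB2HSV),(5,140,110),(22,255,255)); m[:145]=0;m[195:]=0;m[:,:255]=0;m[:,345:]=0
    n,l,st,c=cv2.connectedComponentsWithStats(m); i=1+st[1:,4].argmax(); x,y,w,h,_=st[i]; return np.array([x+w,y+h])
p,q=right_bottom(z),right_bottom(a)
print(p,q,"travel",np.linalg.norm(plane("side",q,.025)-plane("side",p,.025)), env.observe()["ft_force"])
E
python3 tab.py
```

```text
[291 180] [305 176] travel 0.03707214584887964 [-6.44076973 -2.98822125  4.95488993]
```

Travel is about 33 mm, past the pin. Drawing back gently.

Emit:
jog_arm(hand=[0,0,0,0,0], travel=[[-0.004,-0.001,0],[-0.004,-0.001,0],[-0.005,-0.001,0],[-0.008,-0.0015,0],[-0.01,-0.002,0]], yaw=[0,0,0,0,0])

```text
time_s: 5.3
position: [0.5335, 0.0932, 0.0603]
tool_rot: [[-0.982, -0.189, 0.001], [-0.189, 0.982, 0.0], [-0.001, -0.0, -1.0]]
ft_force: [0.1, 0.5, 0.0]
grip_width: 0.0001
gripper_force: 0.0
```

```bash
python3 tab.py
```

```text
[291 180] [300 178] travel 0.022488283587507756 [-1.0277444   0.21023041 -0.20986527]
```

The slide is caught at about 22 mm. Backing off, then lifting clear.

Emit:
jog_arm(hand=[0,0,0,0,0], travel=[[-0.015,-0.003,0],[-0.015,-0.003,0],[0,0,0.02],[0,0,0.04],[0,0,0.04]], yaw=[0,0,0,0,0])

```text
time_s: 5.98
position: [0.5035, 0.0872, 0.1615]
tool_rot: [[-0.982, -0.189, -0.0], [-0.189, 0.982, 0.0], [0.0, 0.0, -1.0]]
ft_force: [-0.1, 0.3, -0.4]
grip_width: 0.0001
gripper_force: 0.0
```

Emit:
jog_arm(hand=[0,0,0,0,0], travel=[[-0.03,0,0.03],[-0.03,0,0.02],[0,0,0],[0,0,0],[0,0,0]], yaw=[0,0,0,0,0])

```text
time_s: 6.6
position: [0.4441, 0.0872, 0.2096]
tool_rot: [[-0.982, -0.189, -0.001], [-0.189, 0.982, 0.0], [0.001, 0.0, -1.0]]
ft_force: [-0.3, 1.1, -0.6]
grip_width: -0.0002
gripper_force: 0.0
```

```bash
python3 tab.py; python3 - <<'E'
from h import *
cv2.imwrite("pics/end.png",env.get_image("side")[:,:,::-1])
E
```

```text
[291 180] [300 178] travel 0.022488283587507756 [0.56755834 0.29936567 0.09874793]
```

View pics/end.png

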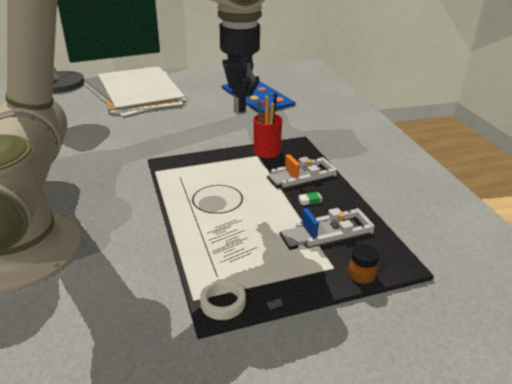

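The orange tab stands half open at (292,166). The blue clamp is still shut at (311,222), nothing else has moved, and the arm is clear.

```bash
python3 -c "
from rig import env
print(env.close_job())"
```

```text
the job is handed in; nothing more can be done
None
```

The orange clamp is caught on its stop pin, half open at about 22 mm by the side camera; the blue clamp looks shut, nothing else on the board appears moved, and the job is handed in (no verdict came back).

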